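# Turn round the scent sample row

## Robot

A 6-joint arm with a two-finger parallel gripper is mounted at the origin on a cart in front of the work surface, level with it; the furniture and walls round the work are solid. World frame = base frame: x ahead of the robot, y to its left, z up, the work surface at z = 0. Lengths are in mm, angles in rad, forces in N, time in s.
With the tool pointing down it reaches from about 350 to 975 mm from the base axis. Payload 7.1 kg.
Tool frame: the origin (TCP) lies at the very end of the fingers, on their centre line; the grasp point (between the pads) lies 19 mm behind it; z points along the fingers, y is the line along which they close (so a half turn about z gives the same grasp; the last joint's range is limited). The gripper opens to 88 mm and grips with 3 to 60 N. Pads are 20 mm wide; open, the fingers measure 115 mm over their backs; the gripper's body (75 mm by 178 mm) begins 61 mm behind the grasp point.
Start: joints at [-1.326, 0.423, 1.63, -0, 1.089, -0.019], TCP at [162.988, -603.357, 193.975] pointing down, gripper open.
Joint ranges: [-3, 3], [-0.9, 2.11], [0.09, 2.58], [-1.31, 4.45], [0.11, 2.69], [-2.54, 2.54]. Speed limits (rad/s): [2.39, 2.39, 3.01, 3.14, 3.14, 3.14].

## Interface

Orientations are given as a rotation vector (axis times angle).
In Python, from workcell import ctrl gives the robot as it stands. The module is installed in compiled form; this text tells all that it offers.
- The arm moves only by the shell command python3 -m inch 'ROWS'. ROWS is JSON, a list of rows, each a list of 7 numbers: the shift along the tool's x, y, z scaled (see below), then the turn, a rotation vector about the tool's x, y, z scaled (see below), then the closure, from -1 (fully open) to 1 (shut). In form: [[tx, ty, tz, wx, wy, wz, hand], ...]. A call has 1 to 10 rows; each row is the pose to reach, as a shift and turn from the pose commanded when the call began, along the tool's axes at that moment; what a row does not reach only later rows make up. The controller multiplies each number of a shift by 0.15 m and each number of a turn by pi/4 rad. A row lasts 1/8 s, in which the tool goes at most 62.5 mm and 10.7 degrees, less where a joint would pass 70% of its speed; a pose out of reach is approached as far as the arm can. A call with a number of a shift or a turn outside -1 to 1 is refused whole. A call with a gripper value outside its range is refused whole. The fingers move at their own pace and stop on an object; the grip force is fixed at half the most. Time passes only in rows, so rows that repeat a pose let the fingers close. It gives the time, the measured TCP pose, the force, the opening and the grip force at its end, in the units of the state.
- ctrl.get_obs(): the state, without advancing time (a new reading comes with each control period).
- ctrl.get_image(name): name is "side" or "top"; returns the picture (480x640x3 uint8, red, green, blue); there is no depth.
- ctrl.camera_params(name): a dict with "vfov" (degrees; the focal length in pixels is half the picture's height over the tangent of half this angle, whatever the lens; pixels are square), "cx", "cy" (the principal point, pixels), "distortion" ([k1, k2, p1, p2, k3] as OpenCV has them; the pictures are not rectified), "eye" and "attitude" of the camera in the world. Camera axes: x right, y up, looking along -z (the intrinsics and any distortion apply to the point x, -y, -z); pixel columns grow to the right and rows downward; lengths in mm; the calibration is good to about 2 mm. A picture is of the moment at which its call begins. camera_params takes no time and is no camera call.
- ctrl.close_job(): hands the job in; it is judged then, once.
The state is a dict: "t": time; "qpos": joint angles; "qvel": joint speeds; "joint_torque": joint torques, N m; "ee_pos": TCP position; "orientation": TCP orientation; "ft_force": force on the tool from outside, world axes, zero at the start; "moment": the same for the moment, N m; "width": finger opening in mm; "grasp_force": force on a finger pad.
Only numpy, scipy, OpenCV 4.12 (cv2) and the standard library are available. Lean on these libraries where they do the work, as an engineer would, in place of code of your own. Each camera call takes 0.05 s, during which the arm holds its last target. There are 200 camera calls.

## Task

The four scent samples stand in the wooden rack with the strongest at the tall end board; for the smelling test they are wanted the other way round. Move them all into the empty grey metal rack in the reverse order, one to a bay: the sample now nearest the wooden rack's tall end board goes into the bay farthest from the metal rack's tall end board, and so on along the row. Stand each one upright on its bay floor and let go of it.

Things in the scene. Friction and masses are not known exactly. Their poses are not given: they have to be found in the camera images.
- wood_rack: Wooden rack, fixed; the samples start in it, one per bay: four bays in a row along x, centres at x = -111, -37, 37, 111 mm, y = 0. Bay 70 x 70 mm inside, floor 10 mm above origin, walls 4 mm thick with tops at 20 mm. Tall end board (50 mm high, small pull on its outside) at the +x end, away from the robot. 78 mm wide. Origin: centre of underside, on the table; z up.
- metal_rack: Grey metal rack, fixed, empty, same shape: four bays in a row along x, centres at x = -111, -37, 37, 111 mm, y = 0. Bay 70 x 70 mm inside, floor 10 mm above origin, walls 4 mm thick with tops at 20 mm. Tall end board (50 mm high, small pull on its outside) at the +x end, away from the robot. 78 mm wide. Origin: centre of underside, on the table; z up.
- dropper_bottle: Slim amber dropper bottle: round body 33 mm across up to about 70 mm, then neck and black rubber bulb about 20 mm across up to 104 mm. Origin: centre of the underside; z up along its axis. Grip round the body.
- paper_jar: Small open amber glass jar 52 mm across and 70 mm high, no wrap, with a slip of paper standing out of its mouth to 81 mm. Origin: on the underside (the axis of the jar lies 2 mm from it, at y = -2 mm); z up. Grip round the body.
- low_jar: Small open amber glass jar 52 mm across and 70 mm high, with a broad paper wrap round its lower body and nothing in its mouth. Origin: centre of the underside; z up. Grip round the body.
- capped_jar: Smallest jar, amber, closed with a black screw cap: 40 mm across, 62 mm high. Origin: centre of the underside; z up. Grip round the body.
- dropper_pad: Grey felt-covered disc 64 mm across and 3 mm thick, fixed in the bay of the wooden rack in which the dropper bottle stands at the start; it stays there. Origin: centre of its underside, on the bay floor.
- paper_pad: Grey felt-covered disc 64 mm across and 3 mm thick, fixed in the bay of the wooden rack in which the jar with the paper slip stands at the start; it stays there. Origin: centre of its underside, on the bay floor.
- low_pad: Grey felt-covered disc 64 mm across and 3 mm thick, fixed in the bay of the wooden rack in which the open jar with the wrap stands at the start; it stays there. Origin: centre of its underside, on the bay floor.
- capped_pad: Grey felt-covered disc 64 mm across and 3 mm thick, fixed in the bay of the wooden rack in which the small capped jar stands at the start; it stays there. Origin: centre of its underside, on the bay floor.
Not all that is in view belongs to the job. Leave any green look-alike of the dropper_bottle alone. Leave any purple look-alike of the low_jar alone.

How it is judged (in metres and radians):
At the end, for the whole second after the job is handed in: All four samples stand upright (0.1 rad) on the bay floors of the metal rack (height within 4 mm), each within 22 mm along and across of the centre of the bay that mirrors its starting bay (metal-rack x = minus its pad's wooden-rack x), released and at rest (((x of dropper_pad in the frame of wood_rack between -0.131 and -0.091 m and x of dropper_bottle in the frame of metal_rack between 0.089 and 0.133 m) or (x of dropper_pad in the frame of wood_rack between -0.057 and -0.017 m and x of dropper_bottle in the frame of metal_rack between 0.015 and 0.059 m) or (x of dropper_pad in the frame of wood_rack between 0.017 and 0.057 m and x of dropper_bottle in the frame of metal_rack between -0.059 and -0.015 m) or (x of dropper_pad in the frame of wood_rack between 0.091 and 0.131 m and x of dropper_bottle in the frame of metal_rack between -0.133 and -0.089 m)) and y of dropper_bottle in the frame of metal_rack between -0.022 and 0.022 m and z of dropper_bottle in the frame of metal_rack between 0.006 and 0.014 m and angle between each of dropper_bottle, paper_jar, low_jar, capped_jar's own z axis and vertical below 0.1 rad and linear speed of each of dropper_bottle, paper_jar, low_jar, capped_jar below 0.02 m/s and angular speed of each of dropper_bottle, paper_jar, low_jar, capped_jar below 0.2 rad/s and contact force between each of dropper_bottle, paper_jar, low_jar, capped_jar and the fingers below 0.1 N and ((x of paper_pad in the frame of wood_rack between -0.131 and -0.091 m and x of paper_jar in the frame of metal_rack between 0.089 and 0.133 m) or (x of paper_pad in the frame of wood_rack between -0.057 and -0.017 m and x of paper_jar in the frame of metal_rack between 0.015 and 0.059 m) or (x of paper_pad in the frame of wood_rack between 0.017 and 0.057 m and x of paper_jar in the frame of metal_rack between -0.059 and -0.015 m) or (x of paper_pad in the frame of wood_rack between 0.091 and 0.131 m and x of paper_jar in the frame of metal_rack between -0.133 and -0.089 m)) and y of paper_jar in the frame of metal_rack between -0.022 and 0.022 m and z of paper_jar in the frame of metal_rack between 0.006 and 0.014 m and ((x of low_pad in the frame of wood_rack between -0.131 and -0.091 m and x of low_jar in the frame of metal_rack between 0.089 and 0.133 m) or (x of low_pad in the frame of wood_rack between -0.057 and -0.017 m and x of low_jar in the frame of metal_rack between 0.015 and 0.059 m) or (x of low_pad in the frame of wood_rack between 0.017 and 0.057 m and x of low_jar in the frame of metal_rack between -0.059 and -0.015 m) or (x of low_pad in the frame of wood_rack between 0.091 and 0.131 m and x of low_jar in the frame of metal_rack between -0.133 and -0.089 m)) and y of low_jar in the frame of metal_rack between -0.022 and 0.022 m and z of low_jar in the frame of metal_rack between 0.006 and 0.014 m and ((x of capped_pad in the frame of wood_rack between -0.131 and -0.091 m and x of capped_jar in the frame of metal_rack between 0.089 and 0.133 m) or (x of capped_pad in the frame of wood_rack between -0.057 and -0.017 m and x of capped_jar in the frame of metal_rack between 0.015 and 0.059 m) or (x of capped_pad in the frame of wood_rack between 0.017 and 0.057 m and x of capped_jar in the frame of metal_rack between -0.059 and -0.015 m) or (x of capped_pad in the frame of wood_rack between 0.091 and 0.131 m and x of capped_jar in the frame of metal_rack between -0.133 and -0.089 m)) and y of capped_jar in the frame of metal_rack between -0.022 and 0.022 m and z of capped_jar in the frame of metal_rack between 0.006 and 0.014 m); the robot touches nothing.
It also fails if it takes over 128 s, if anything falls off the work surface, if the arm or the gripper's body presses on something with over 40 N, if the wrist force passes 120 N, or if a joint passes its speed limit or range.

## Working session

There is one attempt and no reset: what is moved stays moved. The work goes in short steps, Python scripts to look and compute and a shell command to move; the robot and the scene stay as the last step left them, time stands still between calls to the robot, and variables do not carry over. Pictures are saved under pics/ and viewed, at most 14 in all, crops included, and the job is handed in when it is done.

```bash
mkdir -p pics; python3 - <<'E'
from workcell import ctrl
import cv2
for n in("top","side"):
    cv2.imwrite(f"pics/{n}0.png",ctrl.get_image(n)[:,:,::-1]); print(n,ctrl.camera_params(n))
print(ctrl.get_obs())
E
```

```text
top {'vfov': 42.29633345978289, 'cx': 315.9713889183381, 'cy': 240.3216231775039, 'distortion': array([0.00076853, 0.        , 0.        , 0.        , 0.        ]), 'eye': array([ 261.31106211,  -18.88198889, 1175.82672608]), 'attitude': array([ 0.16902054, -0.1630547 , -1.5043972 ])}
side {'vfov': 57.971497915965614, 'cx': 322.05113673385745, 'cy': 238.9366616095507, 'distortion': array([-0.00468439,  0.        ,  0.        ,  0.        ,  0.        ]), 'eye': array([ 331.10776202, -637.3391806 ,  591.44166757]), 'attitude': array([ 0.87354958, -0.09696525, -0.25704118])}
{'t': 0.1, 'qpos': array([-1.32603467e+00,  4.23761509e-01,  1.63059990e+00, -2.33324668e-05,
        1.08861524e+00, -1.90278630e-02]), 'qvel': array([ 6.43713563e-04, -2.20822562e-03, -1.46511484e-03, -6.13788249e-05,
       -7.75324688e-04, -5.56359201e-04]), 'joint_torque': array([ 2.59485387e-04, -5.45616925e+01, -2.74322444e+01,  6.45506708e-02,
        1.88141246e-02, -2.04524423e-05]), 'ee_pos': array([ 162.83278475, -602.8536492 ,  193.28665713]), 'orientation': array([-3.11294313e+00, -4.12995582e-01,  2.76981424e-04]), 'ft_force': array([ 0.31381509, -0.58154867, -0.30365424]), 'moment': array([-0.01890349,  0.04344119,  0.04116376]), 'grasp_force': 0.0, 'width': 87.5981631641474}
```

View pics/top0.png

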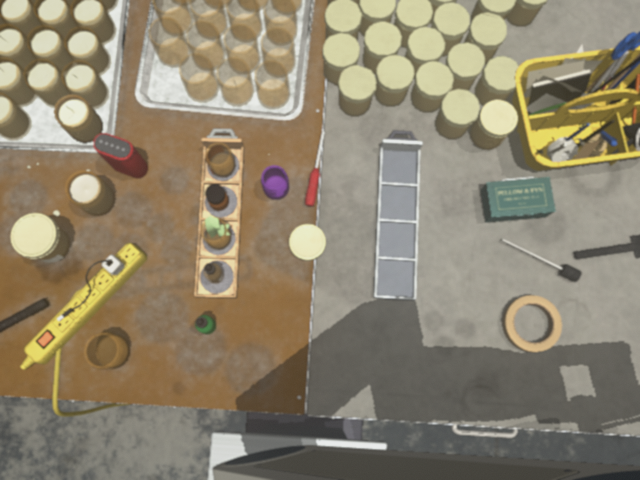

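View pics/side0.png

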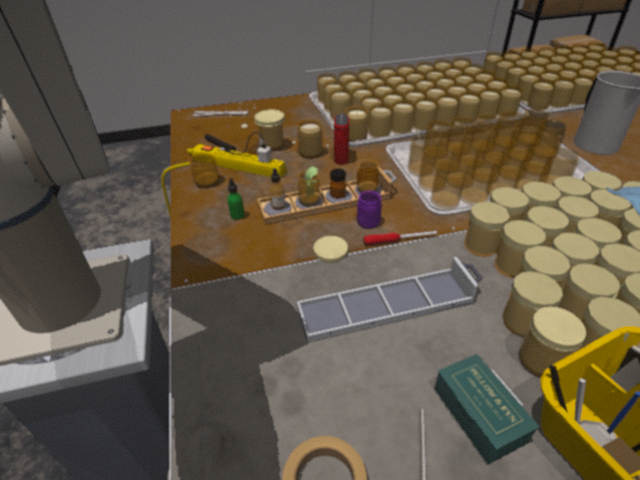

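The top view shows the wooden rack around (218,213), tall end up at (222,132). From that end the samples are an open jar (220,160), the capped jar (217,195), the jar with the slip (217,232) and the dropper (212,272). The metal rack is around (398,218), tall end up at (402,136). The green bottle (205,323) and purple jar (275,182) are decoys.

```bash
cat > h.py <<'E'
import numpy as np, cv2
from scipy.spatial.transform import Rotation as R
from workcell import ctrl
def cam(n):
    p=ctrl.camera_params(n); f=240/np.tan(np.radians(p["vfov"]/2))
    return p,np.array([[f,0,p["cx"]],[0,f,p["cy"]],[0,0,1]])
def plane(n,px,z):
    "pixels -> world points on the plane at height z"
    p,K=cam(n); u=cv2.undistortPoints(np.float64(px).reshape(-1,1,2),K,p["distortion"]).reshape(-1,2)
    d=R.from_rotvec(p["attitude"]).apply(np.c_[u[:,0],-u[:,1],-np.ones(len(u))])
    return p["eye"]+d*((z-p["eye"][2])/d[:,2])[:,None]
def proj(n,P):
    p,K=cam(n); c=R.from_rotvec(p["attitude"]).inv().apply(np.float64(P).reshape(-1,3)-p["eye"])*[1,-1,-1]
    return cv2.projectPoints(c,np.zeros(3),np.zeros(3),K,p["distortion"])[0].reshape(-1,2)
E
python3 - <<'E'
from h import *
im=cv2.imread("pics/top0.png")
a=cv2.resize(im[120:310,180:290],None,fx=3.1,fy=3.1,interpolation=cv2.INTER_CUBIC)
b=cv2.resize(im[120:310,345:455],None,fx=3.1,fy=3.1,interpolation=cv2.INTER_CUBIC)
cv2.imwrite("pics/crop0.png",np.hstack([a,b]))
# floors of metal rack: bluish grey
hsv=cv2.cvtColor(im,cv2.COLOR_BGR2HSV)
for nm,(x0,x1) in {"metal":(360,440),"wood":(185,250)}.items():
    m=np.zeros(im.shape[:2],np.uint8)
    sub=im[125:305,x0:x1].astype(int)
    blue=(sub[:,:,0]-sub[:,:,2]>4)
    m[125:305,x0:x1]=blue*255
    for c in cv2.findContours(m,cv2.RETR_EXTERNAL,cv2.CHAIN_APPROX_NONE)[0]:
        if cv2.contourArea(c)>60:
            (cx,cy),s,an=cv2.minAreaRect(c); print(nm,round(cx,1),round(cy,1),np.round(s,1),round(an,1),plane("top",[(cx,cy)],10)[0].round(0))
print(im[160,400],im[200,400],im[250,400],im[280,400],im[200,360])
E
```

```text
metal 395.1 277.9 [35.1 35.2] 2.3 [ 450. -161.   10.]
metal 396.3 240.3 [34.6 34.6] 2.3 [ 523. -161.   10.]
metal 397.8 202.6 [34.2 32.6] 3.0 [ 598. -161.   10.]
metal 398.9 166.6 [33.4 30.9] 2.1 [ 672. -161.   10.]
[155 151 148] [160 156 152] [162 159 155] [160 155 153] [148 158 163]
```

View pics/crop0.png

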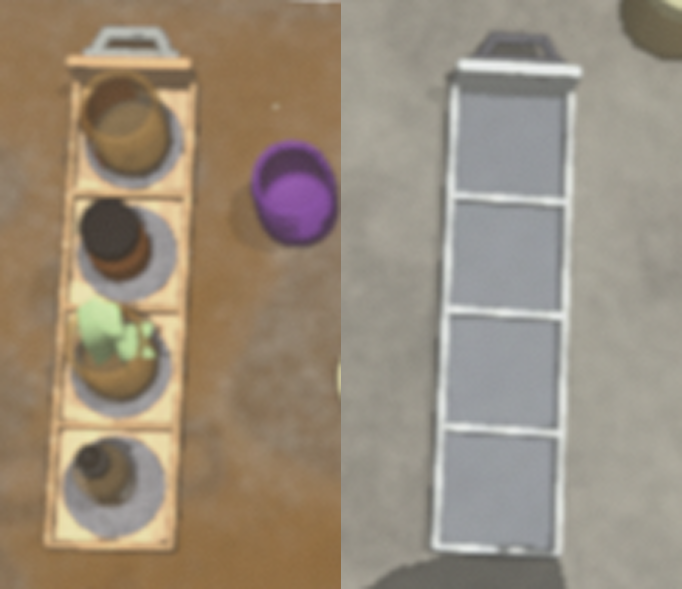

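The crop shows the samples from the tall end: open jar, capped jar, slip jar, dropper, each on its grey pad. In crop pixels the rims and caps are about (120,110), (110,230), slip jar base (121,368), bulb (92,460). The metal bays come out at a 74 mm pitch with y = -161, as they should.

```bash
python3 - <<'E'
from h import *
c=lambda x,y:(180+x/3.1,120+y/3.1)
for nm,x,y,z in [("rim_low",122,108,83),("cap",110,230,75),("bulb",92,458,117),("pad1",133,140,13),("pad2",128,253,13),("pad3",121,368,13),("pad4",115,487,13),
 ("cornL",45,548,20),("cornR",175,549,20),("divL1",73,197,20),("divR1",189,197,20),("divL3",58,428,20),("divR3",181,429,20),("purple",290,170,70)]:
    print(nm,plane("top",[c(x,y)],z)[0].round(0))
im=cv2.imread("pics/top0.png").astype(int)
m=np.zeros(im.shape[:2],np.uint8); s=im[140:305,195:245]; m[140:305,195:245]=((s[:,:,2]-s[:,:,0]<16)&(s.sum(2)>300))*255
for k in cv2.findContours(m,cv2.RETR_EXTERNAL,cv2.CHAIN_APPROX_NONE)[0]:
    if cv2.contourArea(k)>40:
        q,r=cv2.minEnclosingCircle(k); print("pad",plane("top",[q],13)[0].round(0),round(r*1.98,1))
o=ctrl.get_obs(); r=R.from_rotvec(o["orientation"]); print(r.as_matrix().round(3))
E
```

```text
rim_low [649. 181.  83.]
cap [575. 183.  75.]
bulb [431. 173. 117.]
pad1 [653. 185.  13.]
pad2 [578. 181.  13.]
pad3 [505. 179.  13.]
pad4 [430. 176.  13.]
cornL [390. 213.  20.]
cornR [394. 135.  20.]
divL1 [611. 218.  20.]
divR1 [615. 145.  20.]
divL3 [464. 213.  20.]
divR3 [467. 138.  20.]
purple [620.  79.  70.]
pad [432. 177.  13.] 31.6
pad [504. 180.  13.] 30.6
pad [579. 183.  13.] 30.2
pad [651. 185.  13.] 29.6
[[ 0.965  0.261 -0.   ]
 [ 0.261 -0.965  0.001]
 [ 0.    -0.001 -1.   ]]
```

```bash
python3 -m inch '[[0,0,-0.4,0,0,0.337,-1],[0,0,-0.4,0,0,0.337,-1],[0,0,-0.4,0,0,0.337,-1],[0,0,-0.4,0,0,0.337,-1]]'
python3 -m inch '[[0.54,-0.87,0,0,0,0,-1],[0.54,-0.87,0,0,0,0,-1],[0.54,-0.87,0,0,0,0,-1],[0.54,-0.87,0,0,0,0,-1]]'
```

```text
t: 0.6
ee_pos: [162.8, -602.6, 252.9]
orientation: [-3.14, -0.001, 0.001]
ft_force: [0.1, 0.3, 0.7]
width: 87.7
grasp_force: 0.0
t: 1.1
ee_pos: [244.7, -471.2, 253.4]
orientation: [-3.14, -0.004, 0.001]
ft_force: [0.6, 0.3, -0.1]
width: 87.8
grasp_force: 0.0
```

```bash
for i in 1; do
python3 -m inch '[[0.54,-0.87,0,0,0,0,-1],[0.54,-0.87,0,0,0,0,-1],[0.54,-0.87,0,0,0,0,-1]]'
python3 -m inch '[[0.54,-0.87,0,0,0,0,-1],[0.54,-0.87,0,0,0,0,-1],[0.54,-0.87,0,0,0,0,-1]]'
python3 -m inch '[[0.54,-0.87,0,0,0,0,-1],[0.54,-0.87,0,0,0,0,-1],[0.54,-0.87,0,0,0,0,-1]]'
python3 -m inch '[[0.54,-0.87,0,0,0,0,-1],[0.54,-0.87,0,0,0,0,-1],[0.54,-0.87,0,0,0,0,-1]]'
python3 -m inch '[[0.54,-0.87,0,0,0,0,-1],[0.54,-0.87,0,0,0,0,-1],[0.54,-0.87,0,0,0,0,-1],[0.54,-0.87,0,0,0,0,-1],[0.54,-0.87,0,0,0,0,-1]]'
done | grep -E 'ee_pos|^t:|ft'
python3 - <<'E'
from h import *
for n in("top","side"): cv2.imwrite(f"pics/{n}1.png",ctrl.get_image(n)[:,:,::-1])
a=cv2.imread("pics/side1.png")[100:300,200:460]; cv2.imwrite("pics/side1c.png",cv2.resize(a,None,fx=3,fy=3,interpolation=cv2.INTER_CUBIC))
E
```

```text
t: 1.48
ee_pos: [325.7, -341.4, 253.6]
ft_force: [0.7, -0.4, 0.5]
t: 1.85
ee_pos: [407.5, -211.0, 253.7]
ft_force: [0.4, -0.2, -0.4]
t: 2.22
ee_pos: [489.1, -80.3, 253.6]
ft_force: [0.2, -0.5, -0.8]
t: 2.6
ee_pos: [570.6, 50.3, 253.2]
ft_force: [0.0, -0.1, -0.4]
t: 3.22
ee_pos: [649.5, 177.7, 253.1]
ft_force: [0.5, -0.3, -0.6]
```

View pics/side1c.png

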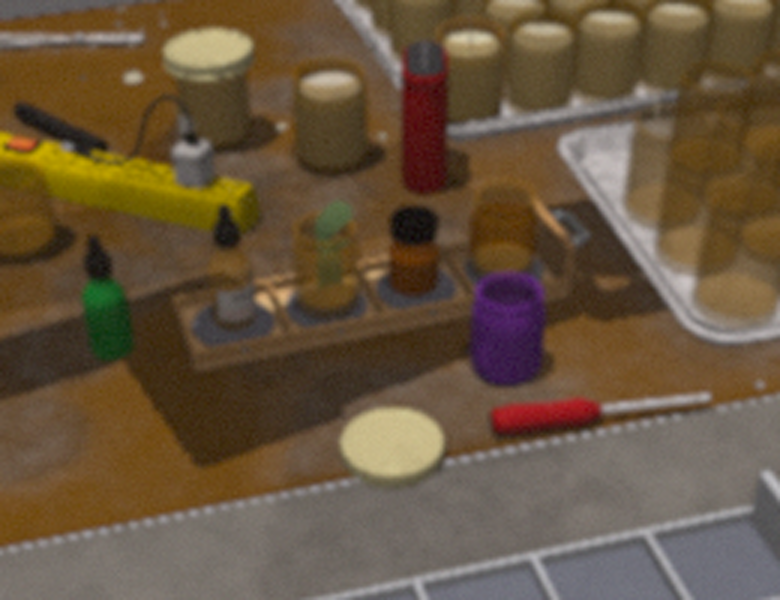

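The side crop confirms the order: dropper base near (233,318), slip jar (327,297), capped jar (413,283) and low jar (503,262). The gripper is still above the frame of the crop.

```bash
python3 - <<'E'
from h import *
c=lambda x,y:(200+x/3,100+y/3)
for nm,x,y,z in [("low rim",503,192,83),("low base",503,264,13),("cap top",415,220,75),("cap base",413,284,13),("paper base",327,298,13),("drop base",234,318,13),("bulb top",223,208,117),("purple rim",508,288,70)]: print(nm,plane("side",[c(x,y)],z)[0].round(0))
print(proj("side",ctrl.get_obs()["ee_pos"]).round())
E
```

```text
low rim [652. 185.  83.]
low base [658. 190.  13.]
cap top [580. 178.  75.]
cap base [580. 184.  13.]
paper base [510. 185.  13.]
drop base [435. 179.  13.]
bulb top [434. 167. 117.]
purple rim [619.  78.  70.]
[[371.  92.]]
```

```bash
{ python3 -m inch '[[0.02,-0.05,0.71,0,0,0,-1],[0.02,-0.05,0.71,0,0,0,-1],[0.02,-0.05,0.71,0,0,0,-1]]'
python3 -m inch '[[0,0,0.2,0,0,0,-1],[0,0,0.4,0,0,0,-1],[0,0,0.6,0,0,0,-1],[0,0,0.71,0,0,0,-1],[0,0,0.71,0,0,0,-1]]'
python3 -m inch '[[0,0,0,0,0,0,1],[0,0,0,0,0,0,1],[0,0,0,0,0,0,1],[0,0,0,0,0,0,1],[0,0,0,0,0,0,1],[0,0,0,0,0,0,1]]'; }
```

```text
t: 3.7
ee_pos: [649.9, 185.0, 144.2]
orientation: [3.14, -0.003, -0.011]
ft_force: [-0.1, -0.2, 0.4]
width: 87.6
grasp_force: 0.0
t: 4.32
ee_pos: [652.9, 186.4, 41.5]
orientation: [3.142, -0.002, -0.0]
ft_force: [0.2, 0.6, 0.6]
width: 87.9
grasp_force: 0.0
t: 5.08
ee_pos: [652.9, 186.6, 41.3]
orientation: [-3.142, 0.001, -0.001]
ft_force: [-0.4, -0.7, 3.0]
width: 48.2
grasp_force: 30.0
```

```bash
python3 - <<'E'
from h import *
a=ctrl.get_image("side"); cv2.imwrite("pics/side2c.png",cv2.resize(a[60:260,250:450,::-1],None,fx=3,fy=3,interpolation=cv2.INTER_CUBIC))
E
```

```text
(no output)
```

View pics/side2c.png

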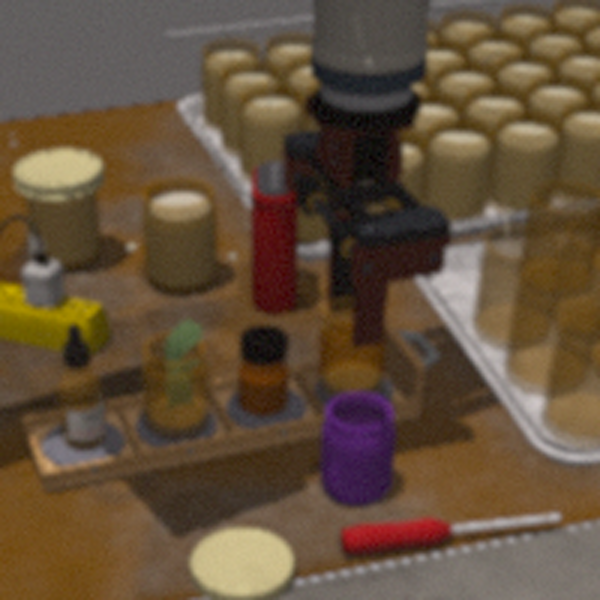

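The picture shows the fingers round the low jar at about (352,340), with the purple jar (358,445) clear of them. The grip holds 30 N, so I lift.

```bash
{ python3 -m inch '[[0,0,-0.2,0,0,0,1],[0,0,-0.5,0,0,0,1],[0,0,-0.8,0,0,0,1],[0,0,-0.95,0,0,0,1],[0,0,-0.95,0,0,0,1]]'
python3 -m inch '[[-0.15,0.25,0,0,0,0,1],[-0.3,0.51,0,0,0,0,1],[-0.45,0.77,0,0,0,0,1],[-0.45,0.77,0,0,0,0,1]]'
python3 -m inch '[[-0.15,0.25,0,0,0,0,1],[-0.3,0.51,0,0,0,0,1],[-0.45,0.77,0,0,0,0,1],[-0.45,0.77,0,0,0,0,1]]'
python3 -m inch '[[-0.15,0.25,0,0,0,0,1],[-0.3,0.51,0,0,0,0,1],[-0.45,0.77,0,0,0,0,1],[-0.45,0.77,0,0,0,0,1],[-0.45,0.77,0,0,0,0,1]]'; }
python3 - <<'E'
from h import *
a=ctrl.get_image("side"); cv2.imwrite("pics/side3.png",cv2.resize(a[60:350,180:480,::-1],None,fx=2,fy=2,interpolation=cv2.INTER_CUBIC)); print(proj("side",[[450,-161,10],ctrl.get_obs()["ee_pos"]]))
E
```

```text
t: 5.75
ee_pos: [653.6, 187.2, 185.1]
orientation: [-3.141, 0.001, -0.005]
ft_force: [0.4, 0.2, -2.1]
width: 48.4
grasp_force: 29.8
t: 6.25
ee_pos: [582.2, 69.1, 181.4]
orientation: [3.141, -0.006, -0.007]
ft_force: [-0.5, 0.7, -2.4]
width: 48.7
grasp_force: 29.8
t: 6.75
ee_pos: [515.9, -45.3, 182.3]
orientation: [-3.141, 0.005, 0.004]
ft_force: [0.7, 0.9, -1.4]
width: 48.6
grasp_force: 29.8
t: 7.38
ee_pos: [450.7, -158.9, 183.1]
orientation: [-3.141, 0.001, -0.0]
ft_force: [0.3, 0.5, -1.2]
width: 48.9
grasp_force: 29.8
[[323.1469024  315.55794409]
 [321.01855665 237.56569987]]
```

View pics/side3.png

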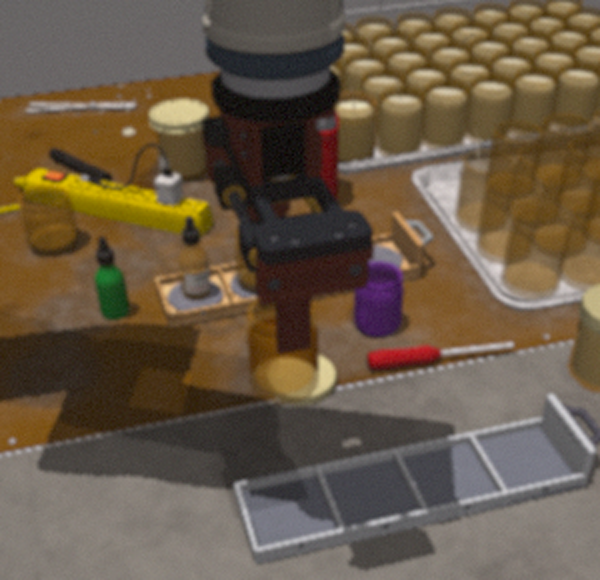

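The picture shows the low jar hanging upright at (284,348), on the line of the fingers, with bay 1 of the metal rack below at (288,510). I lower it.

```bash
{ python3 -m inch '[[0,0.01,0.3,0,0,0,1],[0,0.01,0.6,0,0,0,1],[0,0.01,0.75,0,0,0,1],[0,0.01,0.85,0,0,0,1],[0,0.01,0.91,0,0,0,1],[0,0.01,0.95,0,0,0,1],[0,0.01,0.95,0,0,0,1]]'; }
```

```text
t: 8.3
ee_pos: [450.2, -161.1, 41.1]
orientation: [3.141, -0.001, 0.001]
ft_force: [0.2, 0.0, -1.5]
width: 48.3
grasp_force: 29.8
```

```bash
python3 -m inch '[[0,0,0.01,0,0,0,1],[0,0,0.015,0,0,0,1],[0,0,0.015,0,0,0,1]]' | grep -E 'ee_pos|ft'
python3 -m inch '[[0,0,0.003,0,0,0,1],[0,0,0.003,0,0,0,1]]'
```

```text
ee_pos: [450.0, -161.2, 38.9]
ft_force: [0.2, -0.6, -1.5]
t: 8.93
ee_pos: [450.0, -161.2, 38.4]
orientation: [3.141, -0.001, 0.0]
ft_force: [-0.2, -0.3, -0.5]
width: 48.3
grasp_force: 29.8
```

```bash
{ python3 -m inch '[[0,0,0,0,0,0,-1],[0,0,0,0,0,0,-1],[0,0,0,0,0,0,-1],[0,0,0,0,0,0,-1],[0,0,0,0,0,0,-1]]'
python3 -m inch '[[0,0,-0.2,0,0,0,-1],[0,0,-0.5,0,0,0,-1],[0,0,-0.97,0,0,0,-1],[0,0,-0.97,0,0,0,-1],[0,0,-0.97,0,0,0,-1]]'
python3 -m inch '[[0.28,-0.76,0,0,0,0,-1],[0.28,-0.76,0,0,0,0,-1],[0.28,-0.76,0,0,0,0,-1]]'
python3 -m inch '[[0.28,-0.76,0,0,0,0,-1],[0.28,-0.76,0,0,0,0,-1],[0.28,-0.76,0,0,0,0,-1]]'
python3 -m inch '[[0.29,-0.77,0,0,0,0,-1],[0.29,-0.77,0,0,0,0,-1],[0.29,-0.77,0,0,0,0,-1],[0.29,-0.77,0,0,0,0,-1]]'; } | grep -vE 'orient|grasp'
python3 - <<'E'
from h import *
a=ctrl.get_image("top"); cv2.imwrite("pics/top4.png",cv2.resize(a[120:310,345:455,::-1],None,fx=3,fy=3,interpolation=cv2.INTER_CUBIC))
E
```

```text
t: 9.55
ee_pos: [449.9, -161.1, 38.3]
ft_force: [-0.1, -0.5, -0.8]
width: 87.5
t: 10.18
ee_pos: [449.9, -161.1, 184.0]
ft_force: [-0.4, 0.2, -0.5]
width: 87.6
t: 10.55
ee_pos: [491.6, -44.0, 181.6]
ft_force: [-0.3, -0.8, 0.1]
width: 87.5
t: 10.92
ee_pos: [534.0, 68.8, 181.9]
ft_force: [-0.3, -1.4, 0.6]
width: 87.8
t: 11.42
ee_pos: [576.4, 180.4, 182.2]
ft_force: [-0.4, -0.2, 0.8]
width: 88.0
```

View pics/top4.png

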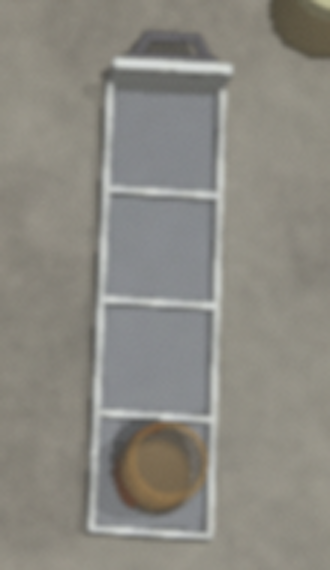

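The jar stands upright and centred in the nearest bay (crop 158,470). Next is the capped jar.

```bash
{ python3 -m inch '[[0.01,-0.015,0.4,0,0,0,-1],[0.01,-0.015,0.6,0,0,0,-1],[0.01,-0.015,0.8,0,0,0,-1],[0.01,-0.015,0.98,0,0,0,-1],[0.01,-0.015,0.98,0,0,0,-1]]'
python3 -m inch '[[0,0,0,0,0,0,1],[0,0,0,0,0,0,1],[0,0,0,0,0,0,1],[0,0,0,0,0,0,1],[0,0,0,0,0,0,1],[0,0,0,0,0,0,1],[0,0,0,0,0,0,1]]'; }
```

```text
t: 12.1
ee_pos: [577.0, 182.1, 34.9]
orientation: [3.14, -0.004, -0.008]
ft_force: [0.4, -1.1, -0.4]
width: 87.5
grasp_force: 0.0
t: 12.98
ee_pos: [579.3, 184.5, 36.9]
orientation: [-3.142, 0.001, -0.0]
ft_force: [0.0, -0.6, 1.1]
width: 36.1
grasp_force: 30.0
```

```bash
{ python3 -m inch '[[0,0,-0.2,0,0,0,1],[0,0,-0.5,0,0,0,1],[0,0,-0.8,0,0,0,1],[0,0,-0.96,0,0,0,1],[0,0,-0.96,0,0,0,1]]'
python3 -m inch '[[-0.04,0.25,0,0,0,0,1],[-0.08,0.51,0,0,0,0,1],[-0.125,0.77,0,0,0,0,1],[-0.125,0.77,0,0,0,0,1]]'
python3 -m inch '[[-0.04,0.25,0,0,0,0,1],[-0.08,0.51,0,0,0,0,1],[-0.125,0.77,0,0,0,0,1],[-0.125,0.77,0,0,0,0,1]]'
python3 -m inch '[[-0.04,0.25,0,0,0,0,1],[-0.08,0.51,0,0,0,0,1],[-0.125,0.77,0,0,0,0,1],[-0.125,0.77,0,0,0,0,1],[-0.125,0.77,0,0,0,0,1]]'
python3 -m inch '[[0,0,0.3,0,0,0,1],[0,0,0.6,0,0,0,1],[0,0,0.75,0,0,0,1],[0,0,0.85,0,0,0,1],[0,0,0.91,0,0,0,1],[0,0,0.95,0,0,0,1],[0,0,0.95,0,0,0,1]]'; } | grep -vE 'orient'
```

```text
t: 13.6
ee_pos: [580.3, 184.9, 182.5]
ft_force: [-0.1, -0.0, -1.8]
width: 36.1
grasp_force: 30.0
t: 14.1
ee_pos: [558.6, 66.9, 178.8]
ft_force: [0.2, 0.8, -0.9]
width: 36.0
grasp_force: 30.0
t: 14.6
ee_pos: [540.7, -47.5, 179.5]
ft_force: [0.2, 1.0, -1.8]
width: 36.2
grasp_force: 30.0
t: 15.22
ee_pos: [522.8, -160.6, 180.1]
ft_force: [-0.5, -0.6, -1.2]
width: 36.1
grasp_force: 30.0
t: 16.1
ee_pos: [522.9, -161.9, 38.5]
ft_force: [0.4, 0.5, -1.4]
width: 35.5
grasp_force: 30.0
```

```bash
python3 -m inch '[[0,0,0.01,0,0,0,1],[0,0,0.02,0,0,0,1],[0,0,0.026,0,0,0,1],[0,0,0.026,0,0,0,1]]' | grep -E 'ee_pos|ft'
python3 -m inch '[[0,0,0.005,0,0,0,1],[0,0,0.005,0,0,0,1]]'
```

```text
ee_pos: [522.6, -162.0, 34.4]
ft_force: [0.1, 0.1, -0.7]
t: 16.85
ee_pos: [522.9, -162.0, 33.8]
orientation: [3.141, -0.001, 0.001]
ft_force: [-1.5, 0.3, 0.5]
width: 35.7
grasp_force: 30.0
```

```bash
{ python3 -m inch '[[0,0,0,0,0,0,-1],[0,0,0,0,0,0,-1],[0,0,0,0,0,0,-1],[0,0,0,0,0,0,-1],[0,0,0,0,0,0,-1],[0,0,0,0,0,0,-1]]'
python3 -m inch '[[0,0,-0.2,0,0,0,-1],[0,0,-0.5,0,0,0,-1],[0,0,-0.99,0,0,0,-1],[0,0,-0.99,0,0,0,-1],[0,0,-0.99,0,0,0,-1]]'
python3 -m inch '[[-0.035,-0.765,0,0,0,0,-1],[-0.035,-0.765,0,0,0,0,-1],[-0.035,-0.765,0,0,0,0,-1]]'
python3 -m inch '[[-0.035,-0.765,0,0,0,0,-1],[-0.035,-0.765,0,0,0,0,-1],[-0.035,-0.765,0,0,0,0,-1]]'
python3 -m inch '[[-0.035,-0.765,0,0,0,0,-1],[-0.035,-0.765,0,0,0,0,-1],[-0.035,-0.765,0,0,0,0,-1],[-0.035,-0.765,0,0,0,0,-1],[-0.035,-0.765,0,0,0,0,-1]]'; } | grep -vE 'orient|grasp'
python3 - <<'E'
from h import *
a=ctrl.get_image("side")[:,:,::-1]; cv2.imwrite("pics/side5.png",cv2.resize(a[60:350,180:480],None,fx=2,fy=2,interpolation=cv2.INTER_CUBIC)); print((proj("side",[ctrl.get_obs()["ee_pos"]])-[180,60])*2)
E
```

```text
t: 17.6
ee_pos: [522.6, -161.9, 33.6]
ft_force: [0.7, 0.7, 1.3]
width: 87.6
t: 18.23
ee_pos: [522.8, -162.0, 182.6]
ft_force: [-0.8, -0.1, -0.5]
width: 87.8
t: 18.6
ee_pos: [515.5, -44.3, 179.8]
ft_force: [0.4, 0.0, 0.3]
width: 87.3
t: 18.98
ee_pos: [511.3, 69.4, 180.4]
ft_force: [1.1, -0.4, -0.2]
width: 87.7
t: 19.6
ee_pos: [507.2, 180.6, 181.6]
ft_force: [0.6, -0.2, 0.1]
width: 87.7
[[249.6638897  147.66045955]]
```

View pics/side5.png

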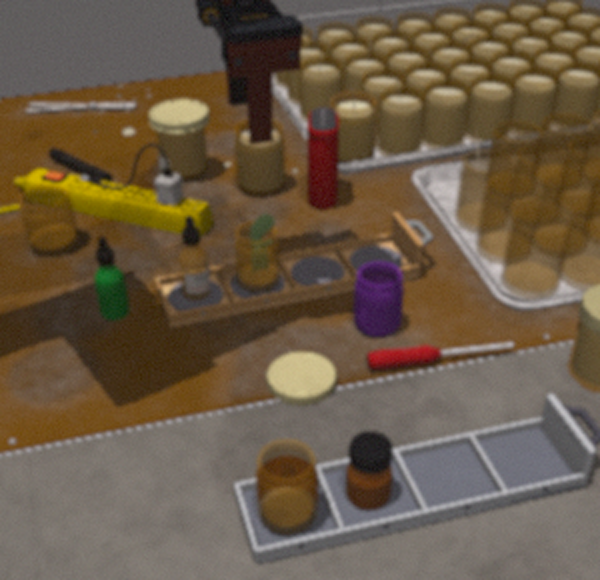

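Both placed samples stand upright in metal bays 1 (288,488) and 2 (370,470). The gripper is over the slip jar at (257,255).

```bash
{ python3 -m inch '[[0,0,0.4,0,0,0,-1],[0,0,0.6,0,0,0,-1],[0,0,0.8,0,0,0,-1],[0,0,0.93,0,0,0,-1],[0,0,0.93,0,0,0,-1]]'
python3 -m inch '[[0,0,0,0,0,0,1],[0,0,0,0,0,0,1],[0,0,0,0,0,0,1],[0,0,0,0,0,0,1],[0,0,0,0,0,0,1],[0,0,0,0,0,0,1],[0,0,0,0,0,0,1]]'; }
```

```text
t: 20.27
ee_pos: [506.2, 181.0, 41.4]
orientation: [3.141, -0.003, -0.005]
ft_force: [-0.3, -1.0, -0.1]
width: 87.9
grasp_force: 0.0
t: 21.15
ee_pos: [507.6, 182.5, 43.0]
orientation: [-3.141, 0.001, -0.001]
ft_force: [-0.3, 0.0, 5.3]
width: 48.1
grasp_force: 29.7
```

```bash
{ python3 -m inch '[[0,0,-0.2,0,0,0,1],[0,0,-0.5,0,0,0,1],[0,0,-0.8,0,0,0,1],[0,0,-0.95,0,0,0,1],[0,0,-0.95,0,0,0,1]]'
python3 -m inch '[[0.07,0.25,0,0,0,0,1],[0.14,0.51,0,0,0,0,1],[0.2,0.765,0,0,0,0,1],[0.2,0.765,0,0,0,0,1]]'
python3 -m inch '[[0.07,0.25,0,0,0,0,1],[0.14,0.51,0,0,0,0,1],[0.2,0.765,0,0,0,0,1],[0.2,0.765,0,0,0,0,1]]'
python3 -m inch '[[0.07,0.25,0,0,0,0,1],[0.14,0.51,0,0,0,0,1],[0.2,0.765,0,0,0,0,1],[0.2,0.765,0,0,0,0,1],[0.2,0.765,0,0,0,0,1]]'
python3 -m inch '[[0,0,0.3,0,0,0,1],[0,0,0.6,0,0,0,1],[0,0,0.75,0,0,0,1],[0,0,0.85,0,0,0,1],[0,0,0.91,0,0,0,1],[0,0,0.93,0,0,0,1],[0,0,0.93,0,0,0,1]]'; } | grep -vE 'orient'
```

```text
t: 21.78
ee_pos: [508.0, 182.7, 186.4]
ft_force: [0.1, -0.8, -1.1]
width: 48.6
grasp_force: 29.5
t: 22.28
ee_pos: [536.3, 65.5, 183.1]
ft_force: [-0.6, -0.8, -1.9]
width: 48.2
grasp_force: 29.5
t: 22.78
ee_pos: [566.6, -48.3, 183.6]
ft_force: [0.5, 0.8, -1.3]
width: 48.1
grasp_force: 29.5
t: 23.4
ee_pos: [596.1, -160.2, 184.1]
ft_force: [1.0, 1.2, -1.1]
width: 48.1
grasp_force: 29.5
t: 24.28
ee_pos: [597.3, -162.0, 46.2]
ft_force: [-0.0, -1.6, -0.4]
width: 48.5
grasp_force: 29.5
```

```bash
python3 -m inch '[[0,0.0,0.015,0,0,0,1],[0,0,0.03,0,0,0,1],[0,0,0.036,0,0,0,1],[0,0,0.036,0,0,0,1]]' | grep -E 'ee_pos|ft'
python3 -m inch '[[0,0,0.005,0,0,0,1],[0,0,0.005,0,0,0,1],[0,0,0.005,0,0,0,1]]'
```

```text
ee_pos: [596.8, -162.0, 40.2]
ft_force: [-0.8, 0.5, -0.2]
t: 25.15
ee_pos: [597.3, -162.1, 40.0]
orientation: [3.141, -0.001, 0.001]
ft_force: [0.1, 0.1, 6.0]
width: 48.0
grasp_force: 29.7
```

```bash
{ python3 -m inch '[[0,0,0,0,0,0,-1],[0,0,0,0,0,0,-1],[0,0,0,0,0,0,-1],[0,0,0,0,0,0,-1],[0,0,0,0,0,0,-1],[0,0,0,0,0,0,-1]]'
python3 -m inch '[[0,0,-0.2,0,0,0,-1],[0,0,-0.5,0,0,0,-1],[0,0,-0.99,0,0,0,-1],[0,0,-0.99,0,0,0,-1],[0,0,-0.99,0,0,0,-1]]'
python3 -m inch '[[-0.365,-0.75,0,0,0,0,-1],[-0.365,-0.75,0,0,0,0,-1],[-0.365,-0.75,0,0,0,0,-1]]'
python3 -m inch '[[-0.365,-0.75,0,0,0,0,-1],[-0.365,-0.75,0,0,0,0,-1],[-0.365,-0.75,0,0,0,0,-1]]'
python3 -m inch '[[-0.365,-0.75,0,0,0,0,-1],[-0.365,-0.75,0,0,0,0,-1],[-0.365,-0.75,0,0,0,0,-1],[-0.365,-0.75,0,0,0,0,-1],[-0.365,-0.75,0,0,0,0,-1]]'; } | grep -vE 'orient|grasp'
python3 - <<'E'
from h import *
a=ctrl.get_image("side")[:,:,::-1]; cv2.imwrite("pics/side6.png",cv2.resize(a[60:350,180:480],None,fx=2,fy=2,interpolation=cv2.INTER_CUBIC)); print((proj("side",[ctrl.get_obs()["ee_pos"]])-[180,60])*2)
E
```

```text
t: 25.9
ee_pos: [596.9, -162.0, 39.5]
ft_force: [-0.5, -0.0, -0.0]
width: 88.0
t: 26.52
ee_pos: [597.1, -162.0, 188.5]
ft_force: [-0.7, -0.3, -0.4]
width: 87.9
t: 26.9
ee_pos: [538.5, -46.4, 185.5]
ft_force: [-0.3, 0.1, 0.4]
width: 87.9
t: 27.28
ee_pos: [485.3, 65.2, 186.3]
ft_force: [0.1, -0.3, -0.1]
width: 87.8
t: 27.9
ee_pos: [433.8, 174.2, 187.6]
ft_force: [-1.0, 0.2, -0.9]
width: 88.0
[[180.72106996 154.99122798]]
```

View pics/side6.png

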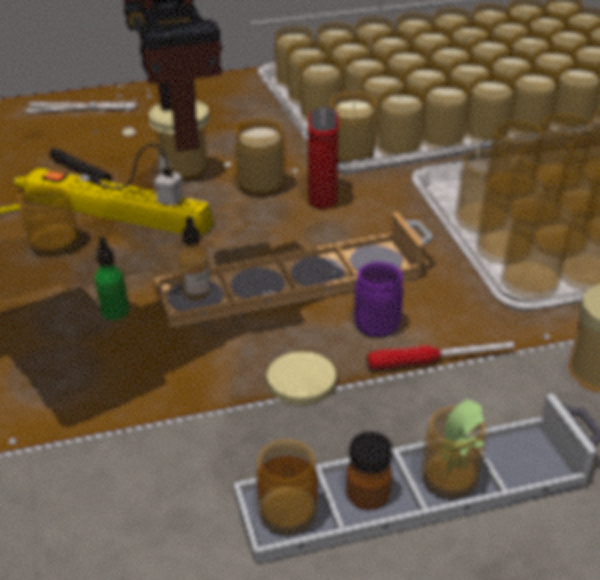

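Three samples stand upright in the metal bays, the slip jar at (453,455), and the dropper (193,270) is still in place below the gripper. I grip it now.

```bash
{ python3 -m inch '[[0,0,0.3,0,0,0,-1],[0,0,0.55,0,0,0,-1],[0,0,0.8,0,0,0,-1],[0,0,0.93,0,0,0,-1],[0,0,0.93,0,0,0,-1]]'
python3 -m inch '[[0,0,0,0,0,0,1],[0,0,0,0,0,0,1],[0,0,0,0,0,0,1],[0,0,0,0,0,0,1],[0,0,0,0,0,0,1],[0,0,0,0,0,0,1],[0,0,0,0,0,0,1],[0,0,0,0,0,0,1]]'; }
```

```text
t: 28.58
ee_pos: [432.4, 174.3, 47.2]
orientation: [3.14, -0.004, -0.005]
ft_force: [0.3, 0.2, -0.4]
width: 87.8
grasp_force: 0.0
t: 29.58
ee_pos: [432.9, 175.7, 48.5]
orientation: [-3.141, 0.001, -0.0]
ft_force: [-0.3, 0.2, 0.6]
width: 18.1
grasp_force: 28.7
```

```bash
python3 - <<'E'
from h import *
a=ctrl.get_image("side")[:,:,::-1]; cv2.imwrite("pics/side7.png",cv2.resize(a[100:230,220:350],None,fx=4.5,fy=4.5,interpolation=cv2.INTER_CUBIC)); print((proj("side",[ctrl.get_obs()["ee_pos"],[433,176,13],[433,176,117]])-[220,100])*4.5)
E
```

```text
[[251.61834436 423.68423282]
 [257.71174744 481.40941072]
 [238.78123095 303.46244955]]
```

View pics/side7.png

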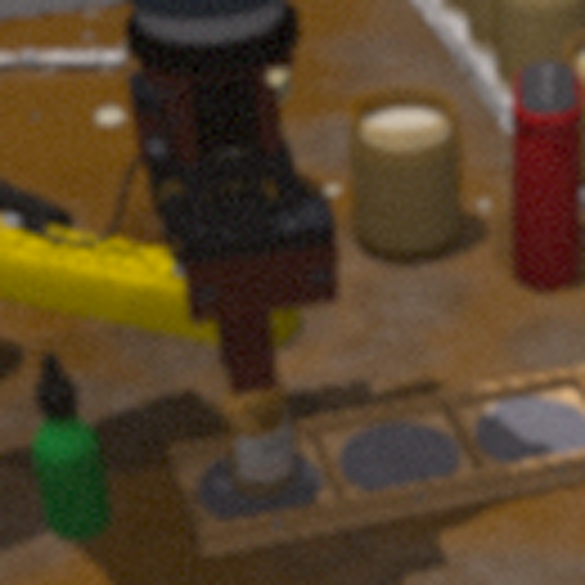

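The fingers close to 18 mm, against about 29 expected on the body. In the picture the near fingertip ends at (255,388), just at the bottle's shoulder, so I check its height.

```bash
python3 - <<'E'
from h import *
P=lambda q:((proj("side",q)-[220,100])*4.5).round()
for z in(40,48,60,70,80): print(z,P([[433,161,z]])[0], "axis",P([[433,176,z]])[0])
o=ctrl.get_obs(); print(o["ee_pos"],o["width"])
# earlier picture side2c: low jar grasp, tip expected at
print(((proj("side",[[653,156,41],[653,186,41]])-[250,60])*3).round())
E
```

```text
40 [259. 454.] axis [253. 438.]
48 [257. 441.] axis [252. 424.]
60 [255. 420.] axis [249. 404.]
70 [253. 403.] axis [248. 387.]
80 [251. 386.] axis [246. 370.]
[432.99160045 175.73756584  48.50038298] 18.641026808131397
[[364. 378.]
 [351. 358.]]
```

The tip reads about 79 mm high, so the fingers are on the neck. I open, go about 10 mm lower (the bulb still clears the palm) and close again.

```bash
{ python3 -m inch '[[0,0,0,0,0,0,-1],[0,0,0,0,0,0,-1],[0,0,0,0,0,0,-1],[0,0,0,0,0,0,-1],[0,0,0,0,0,0,-1],[0,0,0,0,0,0,-1],[0,0,0,0,0,0,-1]]'
python3 -m inch '[[0,0,0.03,0,0,0,-1],[0,0,0.05,0,0,0,-1],[0,0,0.07,0,0,0,-1],[0,0,0.07,0,0,0,-1]]'
python3 -m inch '[[0,0,0,0,0,0,1],[0,0,0,0,0,0,1],[0,0,0,0,0,0,1],[0,0,0,0,0,0,1],[0,0,0,0,0,0,1],[0,0,0,0,0,0,1],[0,0,0,0,0,0,1],[0,0,0,0,0,0,1]]'; } | grep -v ori
python3 - <<'E'
from h import *
a=ctrl.get_image("side")[:,:,::-1]; cv2.imwrite("pics/side8.png",cv2.resize(a[100:230,220:350],None,fx=4.5,fy=4.5,interpolation=cv2.INTER_CUBIC))
E
```

```text
t: 30.5
ee_pos: [432.9, 175.7, 48.5]
ft_force: [0.1, 0.6, -0.6]
width: 85.0
grasp_force: 0.0
t: 31.0
ee_pos: [432.7, 175.6, 37.7]
ft_force: [-0.9, 0.2, -0.6]
width: 88.0
grasp_force: 0.0
t: 32.0
ee_pos: [432.9, 175.6, 37.9]
ft_force: [-0.4, -0.3, -0.1]
width: 26.6
grasp_force: 27.6
```

View pics/side8.png

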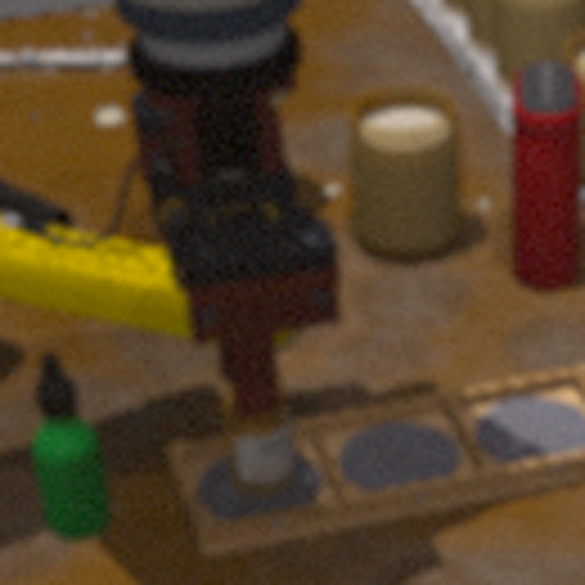

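The fingertip is now at (255,412) and the width is 26.6 mm, still on the edge of the shoulder. I open and creep lower while watching the force.

```bash
{ python3 -m inch '[[0,0,0,0,0,0,-1],[0,0,0,0,0,0,-1],[0,0,0,0,0,0,-1],[0,0,0,0,0,0,-1],[0,0,0,0,0,0,-1],[0,0,0,0,0,0,-1],[0,0,0,0,0,0,-1]]'
python3 -m inch '[[0,0,0.01,0,0,0,-1],[0,0,0.02,0,0,0,-1],[0,0,0.02,0,0,0,-1]]'; } | grep -v ori
```

```text
t: 32.92
ee_pos: [432.9, 175.6, 38.0]
ft_force: [-0.4, 0.3, 0.5]
width: 87.4
grasp_force: 0.0
t: 33.3
ee_pos: [432.8, 175.6, 34.8]
ft_force: [0.1, -0.2, 0.5]
width: 87.8
grasp_force: 0.0
```

```bash
python3 -m inch '[[0,0,0.007,0,0,0,-1],[0,0,0.013,0,0,0,-1],[0,0,0.013,0,0,0,-1]]' | grep -v ori
```

```text
t: 33.67
ee_pos: [432.9, 175.6, 33.0]
ft_force: [-0.7, 0.2, 0.4]
width: 88.0
grasp_force: 0.0
```

```bash
python3 -m inch '[[0,0,0.007,0,0,0,-1],[0,0,0.013,0,0,0,-1],[0,0,0.013,0,0,0,-1]]' | grep -E 'ee|ft'
python3 -m inch '[[0,0,0,0,0,0,1],[0,0,0,0,0,0,1],[0,0,0,0,0,0,1],[0,0,0,0,0,0,1],[0,0,0,0,0,0,1],[0,0,0,0,0,0,1],[0,0,0,0,0,0,1],[0,0,0,0,0,0,1]]'
```

```text
ee_pos: [432.9, 175.6, 31.0]
ft_force: [-0.6, 0.2, 0.2]
t: 35.05
ee_pos: [433.0, 175.7, 31.1]
orientation: [-3.142, 0.001, -0.0]
ft_force: [0.3, 0.7, 0.3]
width: 30.1
grasp_force: 30.0
```

```bash
{ python3 -m inch '[[0,0,-0.2,0,0,0,1],[0,0,-0.5,0,0,0,1],[0,0,-0.8,0,0,0,1],[0,0,-0.99,0,0,0,1],[0,0,-0.99,0,0,0,1]]'
python3 -m inch '[[0.18,0.25,0,0,0,0,1],[0.36,0.51,0,0,0,0,1],[0.53,0.75,0,0,0,0,1],[0.53,0.75,0,0,0,0,1]]'
python3 -m inch '[[0.18,0.25,0,0,0,0,1],[0.36,0.51,0,0,0,0,1],[0.53,0.75,0,0,0,0,1],[0.53,0.75,0,0,0,0,1]]'
python3 -m inch '[[0.18,0.25,0,0,0,0,1],[0.36,0.51,0,0,0,0,1],[0.53,0.75,0,0,0,0,1],[0.53,0.75,0,0,0,0,1],[0.53,0.75,0,0,0,0,1]]'; } | grep -vE 'orient'
python3 - <<'E'
from h import *
a=ctrl.get_image("side")[:,:,::-1]; cv2.imwrite("pics/side9.png",cv2.resize(a[60:350,280:580],None,fx=2,fy=2,interpolation=cv2.INTER_CUBIC))
E
```

```text
t: 35.67
ee_pos: [434.3, 176.2, 181.5]
ft_force: [0.1, 0.1, -1.0]
width: 30.4
grasp_force: 30.0
t: 36.17
ee_pos: [512.8, 61.1, 177.9]
ft_force: [-0.0, 0.4, -0.7]
width: 30.5
grasp_force: 30.0
t: 36.67
ee_pos: [592.0, -50.6, 178.0]
ft_force: [-0.3, 0.1, -0.1]
width: 30.6
grasp_force: 30.0
t: 37.3
ee_pos: [669.6, -160.1, 178.3]
ft_force: [-0.1, 0.4, -0.3]
width: 30.4
grasp_force: 30.0
```

View pics/side9.png

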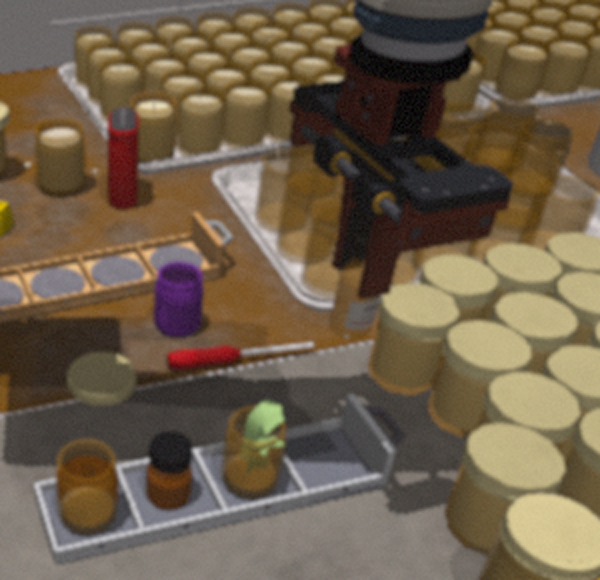

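The bottle hangs upright at (358,300) and the last bay is below it. I check the clearance to the nearest lidded jar before lowering.

```bash
python3 - <<'E'
from h import *
for z in (70,100): print(z,plane("top",[(458,132),(440,108),(497,147),(357,114)],z).round(0).tolist())
# height of near jar from side: lid top centre seen in both views
print(plane("side",[(280+471/2,60+368/2)],80).round(),plane("side",[(280+420/2,60+308/2)],80).round(),plane("side",[(280+420/2,60+308/2)],100).round(),plane("top",[(458,105),(432,78)],80).round(),plane("top",[(458,105),(432,78)],100).round())
E
```

```text
70 [[727.0, -264.0, 70.0], [773.0, -229.0, 70.0], [701.0, -337.0, 70.0], [751.0, -71.0, 70.0]]
100 [[714.0, -257.0, 100.0], [759.0, -223.0, 100.0], [689.0, -329.0, 100.0], [738.0, -69.0, 100.0]]
[[ 811. -155.   80.]] [[817. -63.  80.]] [[798. -85. 100.]] [[ 777. -261.   80.]
 [ 829. -210.   80.]] [[ 767. -256.  100.]
 [ 819. -207.  100.]]
```

The gripper body reaches x = 705 and y = -250, and the nearest jar edge is at about (720,-260), so there is room. I lower.

```bash
python3 -m inch '[[-0.01,0,0.3,0,0,0,1],[-0.01,0,0.6,0,0,0,1],[-0.01,0,0.75,0,0,0,1],[-0.01,0,0.85,0,0,0,1],[-0.01,0,0.91,0,0,0,1],[-0.01,0,0.95,0,0,0,1],[-0.01,0,0.95,0,0,0,1]]'
```

```text
t: 38.22
ee_pos: [669.9, -162.2, 37.4]
orientation: [3.141, -0.002, 0.001]
ft_force: [-0.0, 1.1, -1.2]
width: 30.7
grasp_force: 30.0
```

```bash
python3 -m inch '[[0,0,0.02,0,0,0,1],[0,0,0.04,0,0,0,1],[0,0,0.055,0,0,0,1],[0,0,0.055,0,0,0,1],[0,0,0.055,0,0,0,1]]' | grep -E 'ee_pos|ft'
python3 -m inch '[[0,0,0.005,0,0,0,1],[0,0,0.005,0,0,0,1],[0,0,0.005,0,0,0,1]]'
```

```text
ee_pos: [669.7, -162.1, 28.9]
ft_force: [-0.2, -0.1, -0.5]
t: 39.22
ee_pos: [669.7, -162.1, 28.2]
orientation: [3.142, -0.001, 0.0]
ft_force: [0.7, -0.1, 0.3]
width: 30.4
grasp_force: 30.0
```

```bash
{ python3 -m inch '[[0,0,0,0,0,0,-1],[0,0,0,0,0,0,-1],[0,0,0,0,0,0,-1],[0,0,0,0,0,0,-1],[0,0,0,0,0,0,-1],[0,0,0,0,0,0,-1],[0,0,0,0,0,0,-1]]'
python3 -m inch '[[0,0,-0.2,0,0,0,-1],[0,0,-0.5,0,0,0,-1],[0,0,-0.98,0,0,0,-1],[0,0,-0.98,0,0,0,-1],[0,0,-0.98,0,0,0,-1]]'
python3 -m inch '[[-0.9,-0.9,-0.3,0,0,0,-1],[-0.9,-0.9,-0.3,0,0,0,-1],[-0.9,-0.9,-0.3,0,0,0,-1],[-0.9,-0.9,-0.3,0,0,0,-1],[-0.9,-0.9,-0.3,0,0,0,-1]]'; } | grep -vE 'orient'
python3 - <<'E'
from h import *
im={n:ctrl.get_image(n)[:,:,::-1] for n in("top","side")}
a=cv2.resize(im["top"][115:310,350:450],None,fx=2.6,fy=2.6); b=cv2.resize(im["side"][160:355,280:490],None,fx=2.5,fy=2.6)
cv2.imwrite("pics/fin.png",np.hstack([a,b]))
E
```

```text
t: 40.1
ee_pos: [669.6, -162.1, 28.1]
ft_force: [-0.6, 0.2, 0.3]
width: 87.6
grasp_force: 0.0
t: 40.72
ee_pos: [669.8, -162.1, 175.7]
ft_force: [0.4, 0.2, -0.9]
width: 87.7
grasp_force: 0.0
t: 41.35
ee_pos: [534.3, -26.7, 219.1]
ft_force: [0.3, 0.6, -0.5]
width: 88.1
grasp_force: 0.0
```

View pics/fin.png

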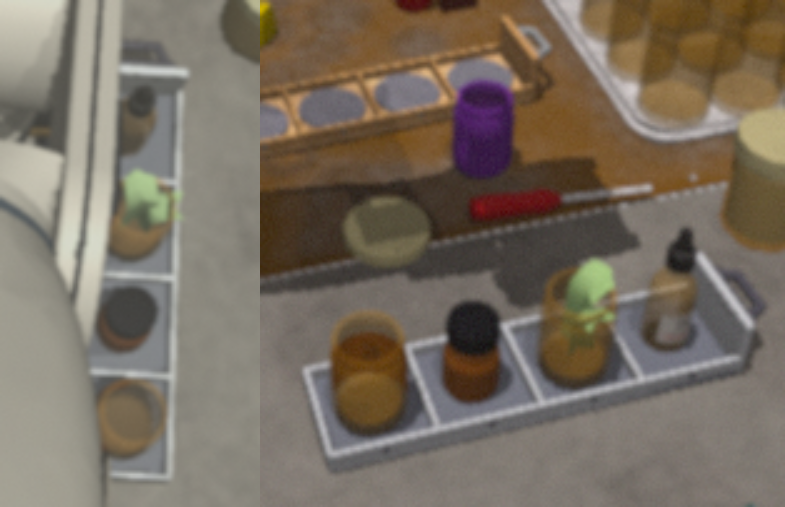

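All four samples stand upright in the metal rack in the reverse order: open jar (368,375), capped jar (472,350), slip jar (577,325) and dropper (672,300). The gripper is clear, so I hand in.

```bash
python3 -c "
from workcell import ctrl; print(ctrl.close_job())"
```

```text
the job is handed in; nothing more can be done
None
```

All four samples now stand upright and released in the metal rack in reverse order, checked in the last pictures, and the job was handed in at about 41 s; no verdict was returned.

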